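# Find the latched key on the bench switch box and release it

### The arm

A 6-joint arm with a two-finger parallel gripper is mounted at the origin on the work surface. World frame = base frame: x ahead of the robot, y to its left, z up, the work surface at z = 0. Lengths are in m, angles in rad, forces in N, time in s.
With the tool pointing down it reaches from about 0.35 to 0.975 m from the base axis. Payload 4.9 kg.
Tool frame: the origin (TCP) lies at the very end of the fingers, on their centre line; the grasp point (between the pads) lies 19 mm behind it; z points along the fingers, y is the direction in which the jaws open and shut (so a half turn about z gives the same grasp; the last joint's range is limited). The gripper opens to 85 mm and grips with 20 to 120 N. Pads are 22 mm wide; open, the fingers measure 114 mm over their backs; the gripper's body (76 mm by 85 mm) begins 54 mm behind the grasp point. The pads swing forward as they close: fully open they stand 13 mm farther back than shut.
Start: joints at [1.034, 0.053, 1.613, -0, 1.476, -0.119], TCP at [0.254, 0.571, 0.231] pointing down, gripper open.
Joint ranges: [-3.01, 3.01], [-1.01, 2.22], [0.06, 2.58], [-1.02, 4.17], [0.09, 2.62], [-3.14, 3.14]. Speed limits (rad/s): [2.57, 2.57, 3.14, 3.14, 3.14, 3.14].

### API

Orientations are given as a rotation vector (axis times angle).
In Python, from station import ctrl gives the robot as it stands.
- The arm moves only by the tool step_arm, never from a script. Its argument "moves" is a list of rows, each a list of 5 numbers: the opening, from 0 (shut) to 1 (fully open), then the shift along the world's x, y, z in m, then the turn about the world's z in degrees. A call has 1 to 20 rows; each row shifts and turns the pose as measured when the row begins; what a row does not reach is not made up. A row lasts 1/8 s, in which the tool goes at most 62.5 mm and 10.7 degrees, less where a joint would pass 70% of its speed; a pose out of reach is approached as far as the arm can. A call is refused whole if a number of a shift passes 0.0625 or a number of a turn 10.7, either way. A call with a gripper value outside its range is refused whole. The fingers move at their own pace and stop on an object; "newtons" is the grip in N (left out, the last holds). Time passes only in rows, so rows that do not move let the fingers close. It gives the time, the measured TCP pose, the force and the opening at its end, in the units of the state.
- ctrl.get_obs(): the state, without advancing time (a new reading comes with each control period).
- ctrl.get_image(name): name is "scene" or "top"; returns a dict with "color" (400x640x3 uint8, red, green, blue), "camera_matrix" (3x3 intrinsics, pixels), "k1" (the pictures are not rectified: a ray, as slopes to the right and down, at radius r is drawn at 1 + k1 r^2 times it, then the intrinsics apply), "R" (3x3) and "t" (3): a world point X has camera coordinates R X + t. Camera axes: x right, y down, z forward; pixel columns grow to the right and rows downward; lengths in m; the calibration is good to about 2 mm. A picture is of the moment at which its call begins. There is no depth.
- ctrl.finish_job(): hands the job in, once; it reports no verdict.
Trained networks look in a picture, given as the dict that the camera call returned (one of the last four; its "shot" number tells which), for a name from the list of things; names that differ only in an ending like _2 or _b are one class to them, and where a whole thing is asked for, a point or a joint stands for the part that bears it (a point fixed in the world has none). Each returns a list of dicts, best first, with "p" (0 to 1); they miss things now and then, are a little off and sometimes report something else, mostly with a low value. They report only what shows in the picture. A call takes as long as a camera call.
- ctrl.spot_in(picture, query): "bbox" ([left, top, right, bottom] in pixels, round what is visible of it).
The state is a dict: "t": time; "q": joint angles; "dq": joint speeds; "effort": joint torques, N m; "tool_pos": TCP position; "tool_rot": TCP orientation; "contact_force": force on the tool from outside, world axes, zero at the start; "wrist_torque": the same for the moment, N m; "opening": finger opening in m.
Only numpy, scipy, OpenCV 4.12 (cv2) and the standard library are available. Lean on these libraries where they do the work, as an engineer would, in place of code of your own. Each camera call takes 0.05 s, during which the arm holds its last target.

### The job

One of the four push-push keys on the bench switch box has been left latched down, so its output is still live. With the fingertips, tap all four keys lightly one after another, from the robot's left to its right, to feel which one it is; then press that key firmly in and let go so that it springs up. Do not push any of the other keys in beyond a light tap, and do not lift or shift the things around the box.

Things in the scene. Friction and masses are not known exactly. Their poses are not given: they have to be found in the camera images.
- panel: Dark metal switch box screwed to the bench: 110 (x) x 236 (y) x 56 mm high, four identical square push-push keys in a row on its top, brass terminals on its +x side. Origin at the centre of its underside, on the bench; z up, x away from the robot (yaw within 0.35 rad), y along the row to the robot's left. Key centres at x = 0, y = +69, +23, -23, -69 mm. Exactly one key starts latched.
- key1: The first (the robot's leftmost) white key cap, 28 (x) x 26 (y) mm, flat top; origin at the centre of its top face, moving down with it; axes as the box's. Any key that is up: top 72 mm above the bench (16 mm above the box), 8.5 mm of travel on a vertical spring; starts to give at 2.5 N, then 0.6 N per mm. Pushed in more than 4 mm, it counts as switched on by mistake.
- key2: The second white key cap, 28 (x) x 26 (y) mm, flat top; origin at the centre of its top face, moving down with it; axes as the box's. The latched key, whichever it is: top 67 mm above the bench, 5 mm lower than the others; feels firm up to 5.5 N.
- key3: The third white key cap, 28 (x) x 26 (y) mm, flat top; origin at the centre of its top face, moving down with it; axes as the box's. Releasing the latched key: pushed on down it trips about 2.5 mm lower (about 8 N), its stop is 3.5 mm lower (63.5 mm above the bench); let go, it springs up level with the others and stays up.
- key4: The fourth (the robot's rightmost) white key cap, 28 (x) x 26 (y) mm, flat top; origin at the centre of its top face, moving down with it; axes as the box's. Same key as the other three.
- tape: Bystander: roll of black tape lying flat, 68 mm across, 19 mm high. Origin at the centre of its underside.
- jar: Bystander: small amber jar with a steel cap, 48 mm across, 45 mm high. Origin at the centre of its underside.
- driver: Bystander: screwdriver lying on the bench behind the box, 170 mm long, handle about 30 mm thick. Origin on its underside, about mid-length, x along the shaft towards the tip.

How it is judged:
On the way, in this order (a step that is already met when the one before it is completed fails the run):
1. the first (the robot's leftmost) key is touched (contact force between the fingers and key1 above 0.4 N), for 0.02 s.
2. the second key is touched (contact force between the fingers and key2 above 0.4 N), for 0.02 s.
3. the third key is touched (contact force between the fingers and key3 above 0.4 N), for 0.02 s.
4. the fourth (the robot's rightmost) key is touched (contact force between the fingers and key4 above 0.4 N), for 0.02 s.
5. the latched key has been released: all four keys are up (z of each of key1, key2, key3, key4 in the frame of panel above 0.0705 m), for 0.2 s.
At the end, for the whole second after the job is handed in: All four keys stand up (each top within 1.5 mm of 72 mm above the bench) (all of step 5); the robot touches nothing.
It fails at once if a key that was up at the start is pushed in more than 4.2 mm ((z of key1 in the frame of panel below 0.0678 m and distance of key1 from where it was at the start of the episode above 0.0042 m) or (z of key2 in the frame of panel below 0.0678 m and distance of key2 from where it was at the start of the episode above 0.0042 m) or (z of key3 in the frame of panel below 0.0678 m and distance of key3 from where it was at the start of the episode above 0.0042 m) or (z of key4 in the frame of panel below 0.0678 m and distance of key4 from where it was at the start of the episode above 0.0042 m)).
It fails at once if the tape, jar or screwdriver is shifted or lifted by more than 10 mm (distance of any of tape, jar, driver from where it was at the start of the episode above 0.01 m).
It also fails if it takes over 45 s, if anything falls off the work surface, if the arm or the gripper's body presses on something with over 40 N, if the wrist force passes 120 N, or if a joint passes its speed limit or range.

## Working session

There is one attempt and no reset: what is moved stays moved. The work goes in short steps, Python scripts to look and compute and a tool call to move; the robot and the scene stay as the last step left them, time stands still between calls to the robot, and variables do not carry over. Pictures are saved under pics/ and viewed, and the job is handed in when it is done.

Besides the shell and the picture viewer there is one more tool, called as name(argument=value, ...) on one line, values as JSON. step_arm: Moves the arm, as the interface text tells. Its arguments: {"type":"object","properties":{"moves":{"type":"array","items":{"type":"array","items":{"type":"number"}}},"newtons":{"type":"number"}},"required":["moves"]}

```bash
ls; mkdir -p pics
python3 - <<'E'
from station import ctrl
import cv2
for n in ["scene","top"]:
    p=ctrl.get_image(n)
    cv2.imwrite(f"pics/{n}0.png",p["color"][:,:,::-1])
    print(n,p["camera_matrix"].tolist(),p["k1"],p["R"].tolist(),p["t"].tolist())
    for q in ["panel","key1","tape","jar","driver"]:
        print(q,[(round(d["p"],2),[round(x,1) for x in d["bbox"]]) for d in ctrl.spot_in(p,q)])
print(ctrl.get_obs())
E
```

```text
pics
scene [[456.7391047026467, 0.0, 311.7110879412696], [0.0, 456.7391047026467, 198.1950404964516], [0.0, 0.0, 1.0]] -0.12789307366952726 [[-0.09217498474222952, 0.9957423983965042, -0.0009209904164946949], [0.5559239104253716, 0.0506939799503988, -0.8296859202217137], [-0.8261067594476716, -0.07698828763108116, -0.5582297247213739]] [0.013076954046139913, -0.24894879654379318, 1.3704861484479762]
panel [(0.8, [209.2, 192.4, 335.1, 247.4]), (0.51, [356.7, 210.0, 392.1, 236.6])]
key1 [(0.73, [230.2, 200.6, 244.9, 210.4]), (0.71, [254.8, 196.1, 270.8, 210.8]), (0.7, [281.5, 199.0, 290.9, 213.0]), (0.55, [300.6, 198.6, 320.9, 214.5])]
tape [(0.74, [356.3, 207.3, 389.3, 234.7])]
jar [(0.58, [176.0, 207.9, 197.8, 230.7])]
driver [(0.69, [219.5, 248.0, 309.0, 273.9]), (0.51, [231.2, 198.1, 244.4, 210.0]), (0.5, [252.2, 200.4, 269.6, 210.7]), (0.3, [175.4, 206.3, 198.5, 231.1])]
top [[385.6834792811676, 0.0, 321.14356867825614], [0.0, 385.6834792811676, 198.7357391636591], [0.0, 0.0, 1.0]] -0.02934658380213196 [[-0.0904380560884165, -0.9958955608335716, -0.0036041535669011863], [-0.973170
[... 528 characters left out ...]
7.9, 153.1, 402.1, 167.0])]
{'t': 0.6, 'q': array([ 1.03401224e+00,  5.27007380e-02,  1.61287747e+00,  1.35884325e-06,
        1.47599339e+00, -1.19013477e-01]), 'dq': array([-9.05398355e-05, -9.00722152e-04,  2.36009242e-04, -8.37497381e-04,
        1.63855968e-03, -8.54436011e-04]), 'effort': array([-5.06751148e-04, -3.93411469e+01, -3.70228672e+01, -1.40596535e-04,
        6.99397242e-04, -6.59497843e-06]), 'tool_pos': array([0.25358063, 0.57123797, 0.23131659]), 'tool_rot': array([6.51469758e-01, 3.07329742e+00, 3.19876572e-05]), 'contact_force': array([-1.01253999,  0.57791888,  0.11537891]), 'wrist_torque': array([ 0.00626932, -0.00065084, -0.04361867]), 'opening': 0.08541337528241277}
```

Run:
```python
import cv2
a=cv2.imread("pics/top0.png")[140:260,235:480]; cv2.imwrite("pics/top0z.png",cv2.resize(a,(784,384),interpolation=cv2.INTER_CUBIC))
a=cv2.imread("pics/scene0.png")[180:285,165:400]; cv2.imwrite("pics/scene0z.png",cv2.resize(a,(799,357),interpolation=cv2.INTER_CUBIC))
```

```text
(no output)
```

View pics/top0.png

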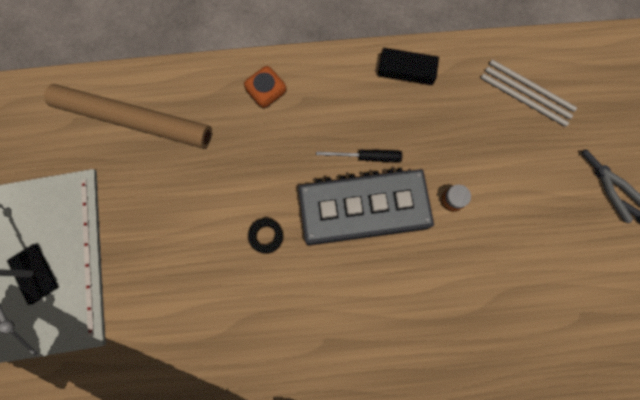

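View pics/top0z.png

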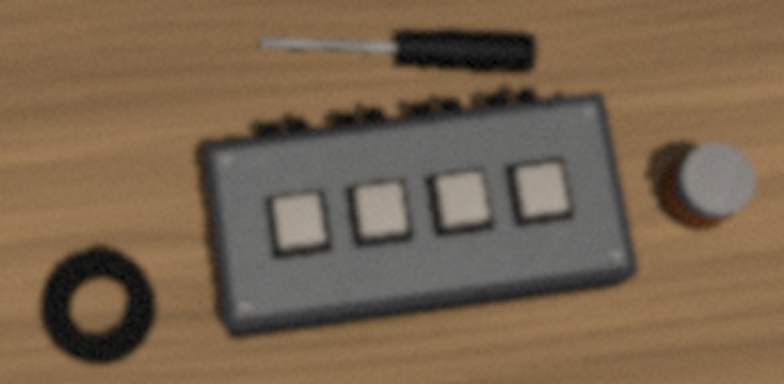

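View pics/scene0z.png

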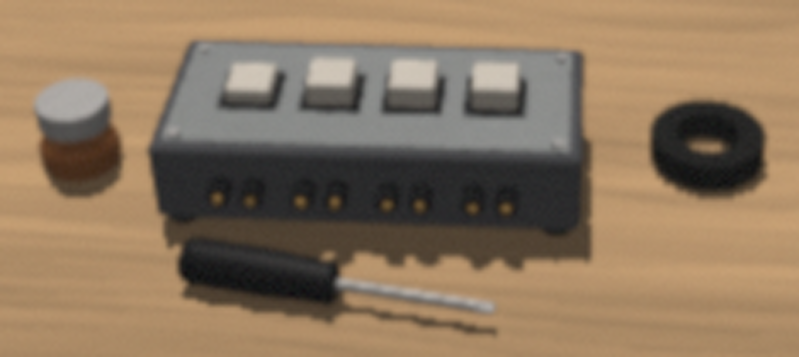

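The top view shows the grey box at (365,207), with white keys at about (328,209), (354,206), (379,203) and (404,199) running from robot left to right. The tape is at (266,235), the jar at (455,197) and the screwdriver at (360,155). In the scene view the robot's rightmost key (far left in that picture) looks lower than the others. Next I'll fit the box pose.

```bash
cat > h.py <<'E'
import numpy as np,cv2
def proj(p,X):
    c=np.asarray(X)@p["R"].T+p["t"]; s=c[:,:2]/c[:,2:]; r2=(s**2).sum(1,keepdims=True)
    return s*(1+p["k1"]*r2)*p["camera_matrix"][0,0]+p["camera_matrix"][:2,2]
E
python3 - <<'E'
from station import ctrl
from h import *
from scipy.optimize import least_squares
pt=ctrl.get_image("top"); ps=ctrl.get_image("scene")
def blobs(p,box,thr):
    l,t,r,b=box; im=p["color"][t:b,l:r].astype(int)
    g=im.min(2); 
    m=(g>thr).astype(np.uint8)
    n,lab,st,c=cv2.connectedComponentsWithStats(m)
    out=[]
    for i in range(1,n):
        if st[i,4]>50:
            out.append((c[i]+[l,t],st[i,4]))
    return out
for thr in (135,150):
  B=blobs(pt,(300,175,430,235),thr); print([ (x[0].round(1),x[1]) for x in B])
print([ (x[0].round(1),x[1]) for x in blobs(ps,(215,190,335,215),170)])
uv=np.array(sorted([x[0] for x in blobs(pt,(300,175,430,235),135)],key=lambda a:a[0]))
ky=np.array([.069,.023,-.023,-.069])
for latched in range(4):
    kz=np.full(4,.072); kz[latched]=.067
    def P(v):
        c,s=np.cos(v[2]),np.sin(v[2]); return np.c_[v[0]-s*ky,v[1]+c*ky,kz]
    f=lambda v:(proj(pt,P(v))-uv).ravel()
    s=least_squares(f,[.45,0,0]); print(latched+1,s.x.round(4),s.cost.round(3),s.fun.round(2),P(s.x).round(4).tolist())
    print(proj(ps,P(s.x)).round(1).tolist())
    v=s.x;c,sn=np.cos(v[2]),np.sin(v[2])
    C=np.array([[v[0]+c*a-sn*b,v[1]+sn*a+c*b,.056] for a in(-.055,.055) for b in (-.118,.118)])
    if latched==3:
        print("corners top",proj(pt,C).round(1).tolist(),"scene",proj(ps,C).round(1).tolist())
        im=pt["color"][:,:,::-1].copy()
        for n,p in (("top",pt),("scene",ps)):
            im=cv2.resize(p["color"][:,:,::-1],None,fx=4,fy=4,interpolation=cv2.INTER_CUBIC)
            ring=[]
            for q in P(v):
                K=np.array([[q[0]+c*a-sn*b,q[1]+sn*a+c*b,q[2]] for a,b in((-.014,-.013),(-.014,.013),(.014,.013),(.014,-.013))])
                ring.append(K)
            for K in ring+[C[[0,1,3,2]]]:
                cv2.polylines(im,[(proj(p,K)*4+2).astype(int)],True,(0,0,255),1)
            u=proj(p,C).mean(0)*4; x,y=int(u[0]),int(u[1])
            cv2.imwrite(f"pics/fit_{n}.png",im[y-200:y+200,x-330:x+330])
E
```

```text
[(array([404.1, 198.9]), np.int32(138)), (array([379.3, 201.6]), np.int32(145)), (array([353.8, 205. ]), np.int32(148)), (array([328.1, 208.6]), np.int32(148))]
[]
[(array([261.7, 200.5]), np.int32(68)), (array([238.3, 202. ]), np.int32(75)), (array([286., 201.]), np.int32(77)), (array([310.4, 201.7]), np.int32(72))]
1 [ 0.5665 -0.0322  0.0326] 0.339 [-0.29  0.05 -0.26 -0.08 -0.09  0.22  0.64 -0.21] [[0.5643, 0.0367, 0.067], [0.5658, -0.0093, 0.072], [0.5673, -0.0552, 0.072], [0.5687, -0.1012, 0.072]]
[[310.4, 204.0], [286.1, 201.0], [262.1, 200.2], [238.2, 199.4]]
2 [ 0.5665 -0.0323  0.0368] 0.597 [-0.18 -0.32 -0.43  0.51 -0.05  0.16  0.66 -0.37] [[0.564, 0.0366, 0.072], [0.5657, -0.0093, 0.067], [0.5673, -0.0553, 0.072], [0.569, -0.1013, 0.072]]
[[310.4, 201.7], [286.2, 203.2], [262.0, 200.3], [238.1, 199.5]]
3 [ 0.5665 -0.0324  0.0408] 0.723 [-0.12 -0.18 -0.15  0.01 -0.42  0.68  0.68 -0.53] [[0.5637, 0.0365, 0.072], [0.5656, -0.0094, 0.072], [0.5674, -0.0554, 0.067], [0.5693, -0.1014, 0.072]]
[[310.3, 201.7], [286.1, 201.0], [262.1, 202.5], [238.1, 199.6]]
4 [ 0.5665 -0.0325  0.0445] 0.02 [-0.05 -0.04 -0.1   0.05  0.02  0.06  0.12 -0.08] [[0.5634, 0.0364, 0.072], [0.5655, -0.0095, 0.072], [0.5675, -0.0555, 0.072], [0.5696, -0.1014, 0.067]]
[[310.3, 201.6], [286.0, 200.9], [261.9, 200.3], [238.2, 201.8]]
corners top [[435.3, 226.2], [304.8, 244.1], [423.6, 167.9], [297.3, 184.6]] scene [[219.9, 190.4], [336.1, 193.3], [207.2, 223.0], [335.9, 226.8]]
```

The fit residual is at most 0.12 px with key4 latched, so key4 it is by vision, still to be confirmed by feel. I'll close the gripper, align it with the box and move above key1.

step_arm(moves=[[0,0.02,-0.036,0,9],[0,0.02,-0.036,0,9],[0,0.02,-0.036,0,8.5],[0,0.02,-0.036,0,0],[0,0.02,-0.036,0,0],[0,0.02,-0.036,0,0],[0,0.02,-0.036,0,0],[0,0.02,-0.036,0,0],[0,0.02,-0.036,0,0],[0,0.02,-0.036,0,0],[0,0.02,-0.036,0,0],[0,0.02,-0.036,0,0],[0,0.02,-0.036,0,0],[0,0.02,-0.036,0,0],[0,0,0,0,0]], newtons=40)

```text
t: 2.58
tool_pos: [0.5405, 0.0507, 0.2341]
tool_rot: [-0.098, 3.133, 0.004]
contact_force: [0.1, 0.5, -0.1]
opening: -0.0003
```

step_arm(moves=[[0,0.012,-0.007,-0.035,-1],[0,0.011,-0.007,-0.035,0],[0,0,0,-0.035,0],[0,0,0,-0.035,0],[0,0,0,0,0],[0,0,0,0,0]])

```text
t: 3.32
tool_pos: [0.5641, 0.0406, 0.0943]
tool_rot: [-0.074, 3.128, 0.007]
contact_force: [-0.2, -0.3, 1.5]
opening: -0.0
```

Run:
```python
from station import ctrl
import cv2
o=ctrl.get_obs();print(o["tool_pos"].round(4),o["tool_rot"].round(3),o["contact_force"].round(2))
ims=[]
for n,b in [("top",(150,260,235,480)),("scene",(130,250,165,400))]:
    p=ctrl.get_image(n)["color"][:,:,::-1]; a=p[b[0]:b[1],b[2]:b[3]]
    ims.append(cv2.resize(a,(600,290),interpolation=cv2.INTER_CUBIC))
cv2.imwrite("pics/k1.png",cv2.vconcat(ims))
```

```text
[0.5641 0.0406 0.0943] [-0.074  3.128  0.007] [-0.2  -0.34  1.46]
```

View pics/k1.png

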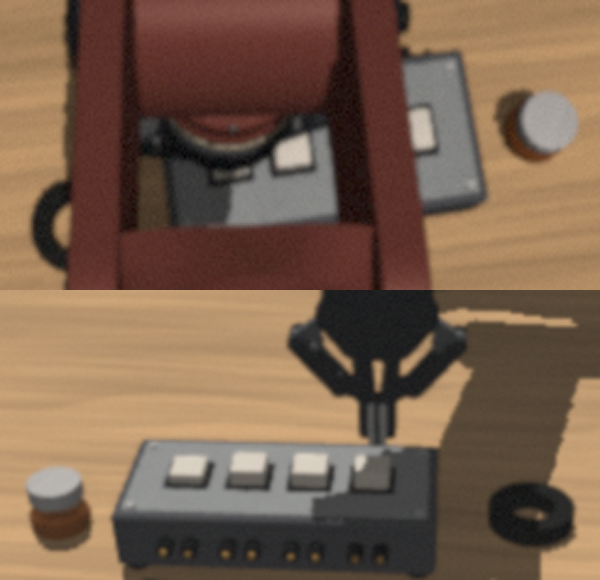

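The tip is right above key1 with nothing else touching. Going down in small steps.

step_arm(moves=[[0,-0.001,-0.004,-0.008,0],[0,0,0,-0.008,0],[0,0,0,0,0],[0,0,0,0,0]])

```text
t: 3.92
tool_pos: [0.5649, 0.036, 0.0804]
tool_rot: [-0.073, 3.123, 0.006]
contact_force: [0.2, 0.8, 0.8]
opening: 0.0002
```

step_arm(moves=[[0,-0.001,0,-0.005,0],[0,0,0,0,0],[0,0,0,-0.002,0],[0,0,0,0,0],[0,0,0,0,0]])

```text
t: 4.55
tool_pos: [0.5639, 0.036, 0.073]
tool_rot: [-0.073, 3.123, 0.007]
contact_force: [0.8, 0.2, -0.8]
opening: 0.0003
```

step_arm(moves=[[0,0,0,-0.0015,0],[0,0,0,0,0],[0,0,0,0,0]])

```text
t: 4.92
tool_pos: [0.5641, 0.036, 0.0722]
tool_rot: [-0.074, 3.122, 0.006]
contact_force: [-0.2, 0.3, 1.0]
opening: 0.0001
```

step_arm(moves=[[0,0,0,-0.0015,0],[0,0,0,0,0],[0,0,0,0,0]])

```text
t: 5.3
tool_pos: [0.5642, 0.036, 0.0712]
tool_rot: [-0.074, 3.122, 0.006]
contact_force: [-1.8, -1.1, 2.1]
opening: 0.0001
```

step_arm(moves=[[0,0,0,-0.0015,0],[0,0,0,0,0],[0,0,0,0,0]])

```text
t: 5.68
tool_pos: [0.5643, 0.036, 0.0699]
tool_rot: [-0.074, 3.122, 0.006]
contact_force: [-1.9, 0.9, 3.8]
opening: 0.0001
```

Key1 reads 3.8 N at about 2 mm deep, so it is up and springy. Lift and go to key2.

step_arm(moves=[[0,0,0,0.008,0],[0,0,0,0.008,0],[0,0.001,-0.023,0,0],[0,0,-0.023,0,0],[0,0,0,0,0],[0,0,0,0,0]])

```text
t: 6.42
tool_pos: [0.5658, -0.0104, 0.0876]
tool_rot: [-0.075, 3.12, 0.007]
contact_force: [-0.3, 0.5, -0.2]
opening: 0.0001
```

step_arm(moves=[[0,0,0.001,-0.008,0],[0,0,0,-0.006,0],[0,0,0,0,0],[0,0,0,0,0]])

```text
t: 6.92
tool_pos: [0.5655, -0.0076, 0.0722]
tool_rot: [-0.078, 3.12, 0.007]
contact_force: [-0.3, 0.0, 2.4]
opening: 0.0001
```

step_arm(moves=[[0,0,0,-0.0015,0],[0,0,0,0,0],[0,0,0,-0.001,0],[0,0,0,0,0],[0,0,0,0,0]])

```text
t: 7.55
tool_pos: [0.5656, -0.0077, 0.0709]
tool_rot: [-0.078, 3.121, 0.007]
contact_force: [-1.8, 0.0, 3.2]
opening: 0.0003
```

step_arm(moves=[[0,0,0,-0.001,0],[0,0,0,0,0],[0,0,0,0,0]])

```text
t: 7.92
tool_pos: [0.5657, -0.0077, 0.0701]
tool_rot: [-0.078, 3.121, 0.007]
contact_force: [-1.8, -0.1, 3.3]
opening: -0.0004
```

step_arm(moves=[[0,0,0,0.008,0],[0,0,0,0.008,0],[0,0.001,-0.024,0,0],[0,0.001,-0.024,0,0],[0,0,0,0,0],[0,0,0,0,0]])

```text
t: 8.68
tool_pos: [0.5685, -0.056, 0.0879]
tool_rot: [-0.079, 3.118, 0.008]
contact_force: [0.3, 0.1, 0.4]
opening: 0.0
```

Key2 reads 3.3 N at 1.9 mm deep, so it is up. Now key3.

step_arm(moves=[[0,-0.001,0,-0.008,0],[0,0,0,-0.006,0],[0,0,0,0,0],[0,0,0,-0.001,0],[0,0,0,0,0],[0,0,0,0,0]])

```text
t: 9.43
tool_pos: [0.5669, -0.0543, 0.0721]
tool_rot: [-0.083, 3.119, 0.008]
contact_force: [-2.1, -0.1, 2.2]
opening: 0.0004
```

step_arm(moves=[[0,0,0,-0.0015,0],[0,0,0,0,0],[0,0,0,-0.0015,0],[0,0,0,0,0],[0,0,0,0,0]])

```text
t: 10.05
tool_pos: [0.5672, -0.0543, 0.0699]
tool_rot: [-0.083, 3.119, 0.008]
contact_force: [-2.4, 0.5, 4.0]
opening: 0.0
```

Key3 reads 4.0 N at 2.1 mm deep, so it is up. Now key4.

step_arm(moves=[[0,0,0,0.008,0],[0,0,0,0.008,0],[0,0.001,-0.024,0,0],[0,0.002,-0.024,0,0],[0,0,0,0,0],[0,0,0,0,0]])

```text
t: 10.8
tool_pos: [0.5708, -0.1026, 0.0875]
tool_rot: [-0.084, 3.116, 0.009]
contact_force: [-0.5, -0.1, 0.2]
opening: -0.0001
```

step_arm(moves=[[0,0,0,-0.008,0],[0,0,0,-0.006,0],[0,0,0,0,0],[0,0,0,-0.001,0],[0,0,0,0,0],[0,0,0,0,0]])

```text
t: 11.55
tool_pos: [0.5703, -0.1005, 0.0708]
tool_rot: [-0.088, 3.117, 0.01]
contact_force: [-0.1, 0.6, 0.2]
opening: 0.0
```

step_arm(moves=[[0,0,0,-0.0015,0],[0,0,0,0,0],[0,0,0,-0.0015,0],[0,0,0,0,0],[0,0,0,0,0]])

```text
t: 12.18
tool_pos: [0.5705, -0.1007, 0.068]
tool_rot: [-0.087, 3.117, 0.01]
contact_force: [0.1, 1.1, 0.1]
opening: -0.0
```

At z = 0.068 there is still no force, so key4 sits low and is the latched one. A light touch first, then a firm press.

step_arm(moves=[[0,0,0,-0.0015,0],[0,0,0,0,0],[0,0,0,-0.0015,0],[0,0,0,0,0],[0,0,0,0,0]])

```text
t: 12.8
tool_pos: [0.5708, -0.1008, 0.067]
tool_rot: [-0.088, 3.117, 0.009]
contact_force: [-1.4, 0.8, 2.3]
opening: 0.0001
```

step_arm(moves=[[0,0,0,-0.002,0],[0,0,0,0,0],[0,0,0,-0.002,0],[0,0,0,0,0],[0,0,0,0,0]])

```text
t: 13.42
tool_pos: [0.5709, -0.1008, 0.0658]
tool_rot: [-0.088, 3.118, 0.01]
contact_force: [-3.0, -0.1, 6.6]
opening: 0.0006
```

step_arm(moves=[[0,0,0,-0.003,0],[0,0,0,0,0],[0,0,0,-0.003,0],[0,0,0,0,0],[0,0,0,0,0]])

```text
t: 14.05
tool_pos: [0.5714, -0.1009, 0.0651]
tool_rot: [-0.089, 3.12, 0.01]
contact_force: [-3.4, 0.7, 6.7]
opening: -0.0003
```

step_arm(moves=[[0,0,0,-0.005,0],[0,0,0,-0.005,0],[0,0,0,-0.005,0]])

```text
t: 14.42
tool_pos: [0.5719, -0.1011, 0.0632]
tool_rot: [-0.092, 3.127, 0.012]
contact_force: [-17.9, 5.0, 31.1]
opening: 0.0002
```

It is at the stop (z = 0.0632, 31 N). Releasing and retreating.

step_arm(moves=[[0,0,0,0.01,0],[0,0,0,0.015,0],[0,0,0,0.04,0],[0,0,0,0.06,0],[0,-0.06,0,0.03,0],[0,-0.06,0,0,0],[0,-0.06,0,0,0],[0,0,0,0,0],[0,0,0,0,0]])

```text
t: 15.55
tool_pos: [0.3928, -0.1012, 0.2211]
tool_rot: [-0.092, 3.121, 0.006]
contact_force: [0.6, 0.0, 0.6]
opening: 0.0003
```

Run:
```python
from station import ctrl
from h import *
o=ctrl.get_obs();print(o["t"],o["tool_pos"].round(4),o["contact_force"].round(2))
ps=ctrl.get_image("scene");pt=ctrl.get_image("top")
a=ps["color"][170:285,165:400,::-1]; cv2.imwrite("pics/end.png",cv2.resize(a,(799,391),interpolation=cv2.INTER_CUBIC))
v=[.5665,-.0325,.0445]
for z in(.072,.067):
    print(z,proj(ps,np.array([[.5634,.0364,z],[.5655,-.0095,z],[.5675,-.0555,z],[.5696,-.1014,z]])).round(1).tolist())
def bl(p,box,thr):
    l,t,r,b=box; m=(p["color"][t:b,l:r].min(2)>thr).astype(np.uint8)
    n,_,st,c=cv2.connectedComponentsWithStats(m)
    return [((c[i]+[l,t]).round(1).tolist(),int(st[i,4])) for i in range(1,n) if st[i,4]>30]
print(bl(ps,(215,190,335,215),170))
```

```text
15.55 [ 0.3928 -0.1012  0.2211] [0.6  0.03 0.55]
0.072 [[310.3, 201.6], [286.0, 200.9], [261.9, 200.3], [238.0, 199.7]]
0.067 [[310.3, 203.7], [286.1, 203.1], [262.1, 202.5], [238.2, 201.8]]
[([238.1, 199.9], 74), ([261.5, 201.1], 55), ([310.5, 201.8], 77)]
```

View pics/end.png

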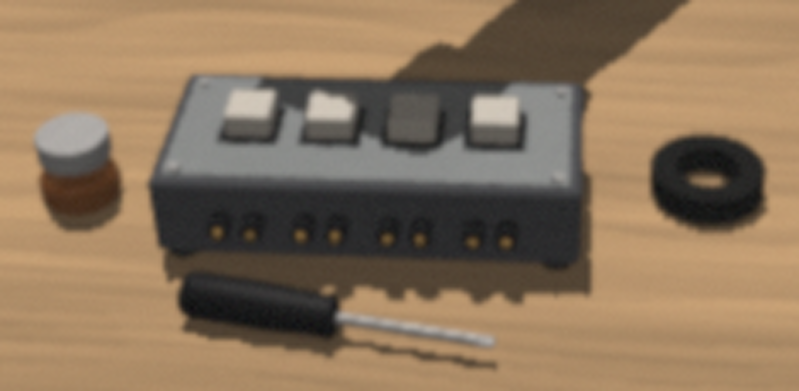

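The picture shows all four keys level. Key4's centre moved from row 202.0 to 199.9, where 199.7 is predicted for up. Key2 and part of key3 are only in the arm's shadow. The jar, tape and screwdriver have not moved, and the arm is clear.

```bash
python3 -c "
from station import ctrl
print(ctrl.finish_job())"
```

```text
the job is handed in; nothing more can be done
None
```

I tapped keys 1 to 4 in order from the robot's left. Key4 was the latched one. I pressed it to its stop, it sprang up when released, and I handed the job in at about 15.6 s.

- **Taps:** Keys 1–3 gave springily, at 3.3–4.0 N about 2 mm in. That is under the 4 mm limit. Key4 showed no force until about 67 mm above the bench, so it was sitting low.
- **Release:** My first two pushes on key4 stalled at 65–66 mm and about 6.7 N. The third reached the stop at 63.2 mm, with 31 N of vertical force.
- **Last checks:** The scene picture shows key4 level with the others, at image row 199.9 (199.7 predicted for up, 201.8 for latched). The tape, jar and screwdriver looked unmoved, and the arm was clear of everything.
- **Limits of the checks:** Key2 was in the arm's shadow, so its height was only judged by eye. Key3 was partly shaded: its row read 201.1, between up (200.3) and latched (202.5), and by eye it stands up. The measured force was noisy by about 1 N. Nothing else disagreed.

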